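# Clamp a resin mount in the toggle-clamp fixture

### The job

Clamp the widest resin mount for engraving its rim: take it from the steel tray, set it down (do not drop it) flat across the two loose parallels in the clamping fixture, pushed up against both dowel pins, and let go. Then throw the clamp handle all the way down until the toggle locks and its rubber foot holds the mount by itself. The parallels stay under the mount by the pins, and the three smaller mounts stay where they are in the tray.

Things in the scene. Friction and masses are not known exactly. Their poses are not given: they have to be found in the camera images.
- mount_wide_mid (a point): centre of the widest resin mount in the tray: an upright disc of 38 mm diameter and 18 mm height, about 28 g; the point is half-way up its axis, z is up along the axis. It stands on the tray's floor, 2 mm above the bench
- mount_a_mid (a point): centre of another mount standing in the tray, 30 mm diameter, 18 mm high: leave it
- mount_b_mid (a point): centre of another mount standing in the tray, 30 mm diameter, 18 mm high: leave it
- mount_c_mid (a point): centre of another mount standing in the tray, 30 mm diameter, 21 mm high: leave it
- mount_tray: shallow stainless tray, fixed, 175 mm (its x) by 235 mm (its y), rim 15 mm high, floor 2 mm thick; origin at the centre of its underside. The four mounts stand in a 2 by 2 pattern about 38 mm in x and 55 mm in y from its centre
- fixture: clamping fixture, fixed to the bench; origin on the bench (z = 0) straight below the place of the mount. Its aluminium plate, 12 mm thick, reaches 42 mm to either side in x, 46 mm along +y and 154 mm along -y. The toggle clamp's bracket, 24 mm wide, stands on it at y = -63 to -149 mm; the whole clamp lies and moves in the fixture's plane x = 0
- seat (a point): where the mount's centre (half-way up) must be: at x = 0, y = 0, z = 31 mm in the fixture's frame, which is the mount lying on the parallels (tops at z = 22 mm) and touching both pins; axes as the fixture's
- parallel_far: loose ground steel bar, 8 mm wide (x), 50 mm long (y), 10 mm high, 30 g, lying on the fixture's plate along its y at x = +9 mm, y = -34.5 to +15.5 mm, one end up to a pin; origin at the centre of its underside
- parallel_near: the like bar at x = -9 mm
- grip (a point): point in the black round sleeve (17 mm thick, 77 mm long, this point 22 mm from its free end) of the clamp's handle; this point's y axis points along the handle from end to pivot. Open, the handle leans back toward the fixture's -y, about 72 degrees above level; pushed down along its arc it comes to lie level, 64 mm above the bench, along -y
- handle_pivot (a point): the handle's pivot on the clamp's arm, 115 mm from point grip; as the clamp shuts it moves from y = -100, z = 43 mm (open) to y = -78, z = 64 mm (shut) in the fixture's frame. The handle stays where it is left; a push of a few newtons near its end shuts it, and past dead centre it locks against its stop
- foot_face (a point): centre of the pressing face of the clamp's black rubber foot (17 mm diameter) on the arm's spindle; shut, it presses on the middle of the mount's top with about 6 N through a spring of 2 N/mm
- clamp_arm (a joint): angle of the clamp's arm, rad: 0 fully open (arm upright), 1.52 shut (arm level)
- clamp_handle (a joint): angle of the handle against the arm, rad: 0 fully open, 2.78 at its stop when shut and locked; dead centre at 2.73
- pins (a point): mid-point between the tops of the two steel dowel pins (8 mm diameter, tops 34 mm above the bench), which stand at x = +11.5 and -11.5 mm, y = +19.9 mm in the fixture's frame. A 38 mm mount pushed along the fixture's +y against both has its axis at x = 0, y = 0
- clamp_pivot (a point): hinge of the clamp's arm, at y = -78 mm, z = 42 mm in the fixture's frame. Open, the arm (18 mm wide) stands straight up to z = 133 mm, its spindle pointing along +y to about y = -72 mm; shut, it lies level along +y over the mount
Not all that is in view belongs to the job. Leave any blue look-alike of the part that bears mount_wide_mid alone.

How it is judged (in metres and radians):
On the way, in this order (a step that is already met when the one before it is completed fails the run):
1. the wide mount lies on both parallels against both pins, let go, with the clamp still open (horizontal distance between mount_wide_mid and seat below 0.0035 m and z of mount_wide_mid in the frame of seat between -0.0015 and 0.0015 m and angle between mount_wide_mid's own z axis and vertical below 0.05 rad and contact force between the fingers and mount_wide below 0.05 N and value of joint clamp_arm below 0.5 rad), for 0.2 s.
2. the clamp is locked with its foot on the mount (value of joint clamp_handle above 2.75 rad and contact force between clamp_foot and mount_wide above 3 N), for 0.2 s.
At the end, for the whole second after the job is handed in: toggle locked (handle joint over 2.75 rad), foot pressing on the wide mount (over 3 N); mount at rest, flat (3 degrees) on the parallels (height within 1.5 mm), axis within 3.5 mm of the seat; both parallels still under it, within 4 mm sideways and 8 mm lengthways (all of step 2 and horizontal distance between mount_wide_mid and seat below 0.0035 m and z of mount_wide_mid in the frame of seat between -0.0015 and 0.0015 m and angle between mount_wide_mid's own z axis and vertical below 0.05 rad and x of parallel_far in the frame of fixture between 0.005 and 0.014 m and x of parallel_near in the frame of fixture between -0.014 and -0.005 m and y of each of parallel_far, parallel_near in the frame of fixture above -0.0175 m and linear speed of mount_wide below 0.01 m/s); the robot touches nothing.
It fails at once if the wide mount is dropped: it falls faster than 0.45 m/s out of the fingers (linear speed of mount_wide above 0.45 m/s and contact force between the fingers and mount_wide below 0.01 N).
It fails at once if a smaller mount is moved by more than 15 mm (distance of any of mount_a_mid, mount_b_mid, mount_c_mid from where it was at the start of the episode above 0.015 m).
It also fails if it takes over 48 s, if anything falls off the work surface, if the arm or the gripper's body presses on something with over 40 N, if the wrist force passes 120 N, or if a joint passes its speed limit or range.

### The arm

A 6-joint arm with a two-finger parallel gripper is mounted at the origin on a cart in front of the work surface, level with it; the furniture and walls round the work are solid. World frame = base frame: x ahead of the robot, y to its left, z up, the work surface at z = 0. Lengths are in mm, angles in rad, forces in N, time in s.
With the tool pointing down it reaches from about 300 to 775 mm from the base axis. Payload 14.6 kg.
Tool frame: the origin (TCP) lies at the very end of the fingers, on their centre line; the grasp point (between the pads) lies 19 mm behind it; z points along the fingers, y is the line along which they close (so a half turn about z gives the same grasp; the last joint's range is limited). The gripper opens to 94 mm and grips with 3 to 60 N. Pads are 16 mm wide; open, the fingers measure 119 mm over their backs; the gripper's body (75 mm by 177 mm) begins 78 mm behind the grasp point.
Start: joints at [1.184, 0.3, 1.521, -0, 1.321, -0.067], TCP at [172.904, 522.104, 167.646] pointing down, gripper open.
Joint ranges: [-3.03, 3.03], [-0.79, 2.21], [0.23, 2.52], [-1.04, 4.18], [0, 3.07], [-2.55, 2.55]. Speed limits (rad/s): [2.22, 2.22, 2.57, 3.14, 3.14, 3.14].

### API

Orientations are given as [roll, pitch, yaw] about the fixed x, y, z axes, in that order (R = Rz(yaw) Ry(pitch) Rx(roll)).
In Python, from cell import manip, camera, get_calibration gives the robot as it stands. The module is installed in compiled form; this text tells all that it offers.
- The arm moves only by the tool jog_arm, never from a script. Its argument "plan" is one flat list of numbers, 6 for each row, row after row: the shift along the world's x, y, z in m, then the turn, a rotation vector about the world's x, y, z in degrees. A call has 1 to 20 rows; each row is the pose to reach, as a shift and turn from the pose commanded when the call began; what a row does not reach only later rows make up. A row lasts 1/10 s, in which the tool goes at most 50 mm and 8.59 degrees, less where a joint would pass 70% of its speed; a pose out of reach is approached as far as the arm can. A call with a gripper value outside its range is refused whole. "claw" is the finger opening in m, from 0 to 0.094, set as the call begins (left out, the last holds). The fingers move at their own pace and stop on an object; "force" is the grip in N (left out, the last holds). Time passes only in rows, so rows that repeat a pose let the fingers close. It gives the time, the measured TCP pose, the force, the opening and the grip force at its end, in the units of the state.
- manip.read_state(): the state, without advancing time (a new reading comes with each control period).
- camera(name): name is "side" or "top"; returns (picture, depth): 384x512x3 uint8, red, green, blue; 384x512 float32, mm along the optical axis (not along the pixel's ray), 0 where there is no reading.
- get_calibration(name): a dict with "fx", "fy", "cx", "cy" (pixels), "k1" (the pictures are not rectified: a ray, as slopes to the right and down, at radius r is drawn at 1 + k1 r^2 times it, then the intrinsics apply), "origin" and "attitude" of the camera in the world. Camera axes: x right, y down, z forward; pixel columns grow to the right and rows downward; lengths in mm; the calibration is good to about 2 mm. A picture is of the moment at which its call begins. get_calibration takes no time and is no camera call.
- manip.sign_off(): hands the job in; it is judged then, once.
The state is a dict: "clock": time; "joints": joint angles; "qd": joint speeds; "effort": joint torques, N m; "eef_pos": TCP position; "eef_rot": TCP orientation; "wrist_force": force on the tool from outside, world axes, zero at the start; "moment": the same for the moment, N m; "finger_gap": finger opening in mm; "finger_force": force on a finger pad.
Only numpy, scipy, OpenCV 4.12 (cv2) and the standard library are available. Lean on these libraries where they do the work, as an engineer would, in place of code of your own. Each camera call takes 0.05 s, during which the arm holds its last target. There are 200 camera calls.

## Working session

There is one attempt and no reset: what is moved stays moved. The work goes in short steps, Python scripts to look and compute and a tool call to move; the robot and the scene stay as the last step left them, time stands still between calls to the robot, and variables do not carry over. Pictures are saved under pics/ and viewed, at most 12 in all, crops included, and the job is handed in when it is done.

Besides the shell and the picture viewer there is one more tool, called after ">>>" as name(argument=value, ...), one argument or row to a line, values as JSON. jog_arm: Moves the arm, as the interface text tells. Its arguments: {"type":"object","properties":{"plan":{"type":"array"},"claw":{"type":"number"},"force":{"type":"number"}},"required":["plan"]}

```bash
mkdir -p pics; cat > h.py <<'E'
import numpy as np, cv2
from cell import manip, camera, get_calibration
def grab(n,fn):
    p,d=camera(n); np.savez(f'{n}.npz',p=p,d=d); cv2.imwrite(f'pics/{fn}.png',cv2.cvtColor(p,cv2.COLOR_RGB2BGR)); return p,d
def rot(c):
    a=np.array(c['attitude'],float)
    if a.shape==(3,3): return a
    from scipy.spatial.transform import Rotation as R
    return R.from_euler('xyz',a).as_matrix()
def rays(n,uv):
    c=get_calibration(n); uv=np.atleast_2d(np.array(uv,float))
    K=np.array([[c['fx'],0,c['cx']],[0,c['fy'],c['cy']],[0,0,1]])
    s=cv2.undistortPoints(uv[:,None],K,np.array([c['k1'],0,0,0,0.]))[:,0]
    return np.array(c['origin'],float),s,rot(c)
def plane(n,uv,z):
    o,s,R=rays(n,uv); d=np.c_[s,np.ones(len(s))]@R.T
    return o+d*((z-o[2])/d[:,2])[:,None]
def pts(n,uv,dep):
    o,s,R=rays(n,uv); return o+(np.c_[s,np.ones(len(s))]*np.array(dep)[:,None])@R.T
def cloud(n,d):
    v,u=np.mgrid[:384,:512]; P=pts(n,np.c_[u.ravel(),v.ravel()],d.ravel()).reshape(384,512,3); P[d==0]=np.nan; return P
E
python3 - <<'E'
from h import *
for n in('top','side'): grab(n,n+'0'); print(get_calibration(n))
print(manip.read_state())
E
```

```text
{'fx': 396.7955350927621, 'fy': 396.7955350927621, 'cx': 250.52008179145537, 'cy': 196.08723003640569, 'k1': 0.018134729365329685, 'origin': array([ 269.01370908,   79.48200089, 1258.52209401]), 'attitude': array([-2.96082906,  0.01266823, -1.58113993])}
{'fx': 486.5595900105288, 'fy': 486.5595900105288, 'cx': 267.46903245003415, 'cy': 188.9869145753788, 'k1': -0.10345472602516094, 'origin': array([  45.80788987, 1133.62480759,  656.41645507]), 'attitude': array([-2.02355244,  0.00639414, -2.75556382])}
{'clock': 0.1, 'joints': array([ 1.18436898e+00,  3.00427569e-01,  1.52147151e+00, -2.00927148e-05,
        1.32065243e+00, -6.65959013e-02]), 'qd': array([-1.20723295e-03,  6.46347176e-05, -1.80264574e-03,  1.86289134e-03,
       -2.56386998e-04,  1.15917982e-04]), 'effort': array([-8.43104754e-04, -5.32653880e+01, -3.53273535e+01,  7.08963582e-02,
        2.35901383e-02, -5.14088356e-05]), 'eef_pos': array([172.83927322, 521.88363082, 167.1565613 ]), 'eef_rot': array([-3.14063462e+00, -4.43898397e-05,  2.82176617e+00]), 'wrist_force': array([ 0.42640959, -0.5879778 , -0.64870912]), 'moment': array([-0.07117888, -0.05067929, -0.01949709]), 'finger_force': 0.0, 'finger_gap': 94.28281802367063}
```

View pics/top0.png

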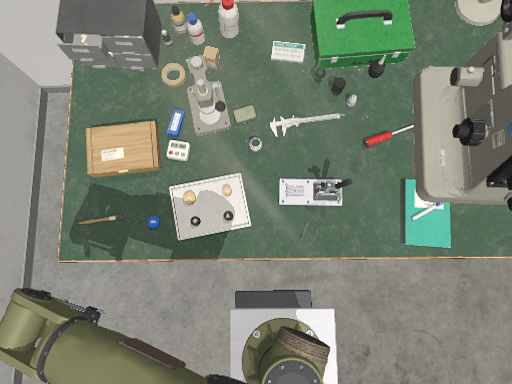

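View pics/side0.png

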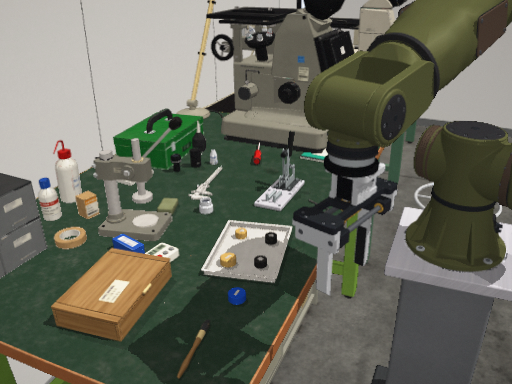

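The top view shows the tray at about (210,207), with tan mounts at (189,198) and (227,190) and dark ones at (195,221) and (228,216). The fixture is at (310,191) with its seat end on the left and the clamp on the right. The blue look-alike is at (153,222), outside the tray. Next I'll measure these.

```bash
python3 - <<'E'
from h import *
t=np.load('top.npz'); s=np.load('side.npz')
a=cv2.resize(t['p'][170:245,165:255],None,fx=4.4,fy=4.4,interpolation=cv2.INTER_CUBIC)
b=cv2.resize(t['p'][170:215,270:360],None,fx=4.4,fy=4.4,interpolation=cv2.INTER_CUBIC)
c=cv2.resize(s['p'][215:285,200:300],None,fx=3.96,fy=3.96,interpolation=cv2.INTER_CUBIC)
d=cv2.resize(s['p'][125:213,250:312],None,fx=3.1,fy=3.1,interpolation=cv2.INTER_CUBIC)
I=np.zeros((600,792,3),np.uint8)
for im,(y,x) in((a,(0,0)),(b,(332,0)),(c,(0,396)),(d,(300,500))):
    h,w=im.shape[:2]; h=min(h,600-y); I[y:y+h,x:x+w]=im[:h]
cv2.imwrite('pics/crop0.png',I[...,::-1])
# depth clusters of raised things inside the tray
for n,q in(('top',t),('side',s)):
    P=cloud(n,q['d']); x,y,z=P[...,0],P[...,1],P[...,2]
    print(n,'bench z',np.nanmedian(z[(x>300)&(x<600)&(y>-100)&(y<600)]))
    roi=(x>300)&(x<520)&(y>170)&(y<420)&(z>13)&(z<40)
    k,l,st,ce=cv2.connectedComponentsWithStats(roi.astype(np.uint8))
    for i in range(1,k):
        if st[i,4]>15: m=l==i; print(n,ce[i].round(1),st[i],np.nanmedian(P[m],0).round(1),np.nanmin(P[m],0).round(),np.nanmax(P[m],0).round(),q['p'][m].mean(0).round())
# fixture points
P=cloud('top',t['d']); x,y,z=P[...,0],P[...,1],P[...,2]
m=t['p'][...].astype(int)
g=(np.ptp(m,2)<25)&(m.min(2)>110); g[:170]=0;g[215:]=0;g[:,:270]=0;g[:,355:]=0
cs,_=cv2.findContours(g.astype(np.uint8),0,2); c=cv2.convexHull(np.vstack(cs)); r=cv2.minAreaRect(c); bx=cv2.boxPoints(r); print(r,bx.round(1)); print(plane('top',bx,12).round(1))
E
```

```text
top bench z 0.3953299892259565
top [224.5 191.8] [222 189   5   7  25] [510.6 174.3  18.8] [500. 170.  14.] [520. 184.  26.] [220. 200. 161.]
top [188.8 197.9] [183 192  12  13 114] [491.8 288.9  19.3] [473. 272.  13.] [512. 308.  24.] [214. 190. 142.]
top [173.1 207.8] [171 199   5  19  36] [462.6 339.2  15.7] [432. 332.  13.] [490. 346.  21.] [185. 182. 175.]
top [225.1 215.7] [224 212   3   9  23] [432.8 173.6  21.6] [421. 170.  14.] [446. 177.  28.] [87. 84. 79.]
top [153.2 222. ] [147 216  13  13 117] [417.  400.6  17.7] [398. 382.  13.] [436. 420.  23.] [ 61. 100. 166.]
top [195. 221.] [191 217   9   9  67] [418.2 268.4  19.4] [405. 255.  15.] [431. 281.  25.] [88. 85. 81.]
top [176.2 226.6] [174 219   5  16  26] [402.  328.1  15.1] [379. 322.  13.] [426. 335.  20.] [186. 183. 176.]
top [195.1 235.9] [186 234  19   5  33] [371.6 265.1  15.4] [365. 240.  13.] [378. 296.  20.] [180. 177. 169.]
side bench z -0.12095205452447999
side [241.2 232.5] [238 230   8   6  32] [511.5 176.5  18.4] [502. 170.  14.] [519. 185.  23.] [201. 165.  99.]
side [269.6 237.5] [265 235  11   6  51] [433.7 175.   19.4] [421. 170.  13.] [447. 182.  26.] [34. 33. 31.]
side [265.4 267.4] [226 242  62  37 173] [385.4 317.4  14.5] [361. 171.  13.] [473. 344.  17.] [156. 151. 143.]
side [227.6 257.4] [220 252  16  12 149] [492.6 293.1  18.7] [475. 270.  13.] [512. 309.  22.] [191. 158.  97.]
side [260.2 259.4] [254 255  13  10 103] [418.7 272.5  18.8] [405. 252.  13.] [435. 285.  23.] [55. 52. 49.]
side [216.  270.9] [206 269  19   4  30] [494.3 345.1  14.6] [477. 339.  13.] [519. 351.  16.] [192. 187. 179.]
side [236.5 292.9] [228 287  18  13 180] [417.2 402.6  16.9] [400. 382.  13.] [437. 420.  20.] [ 28.  60. 133.]
((306.0, 196.0), (36.0, 72.0), 90.0) [[270. 178.]
 [342. 178.]
 [342. 214.]
 [270. 214.]]
[[ 555.4   29.6   12. ]
 [ 552.3 -201.1   12. ]
 [ 435.9 -195.1   12. ]
 [ 438.6   31.9   12. ]]
```

View pics/crop0.png

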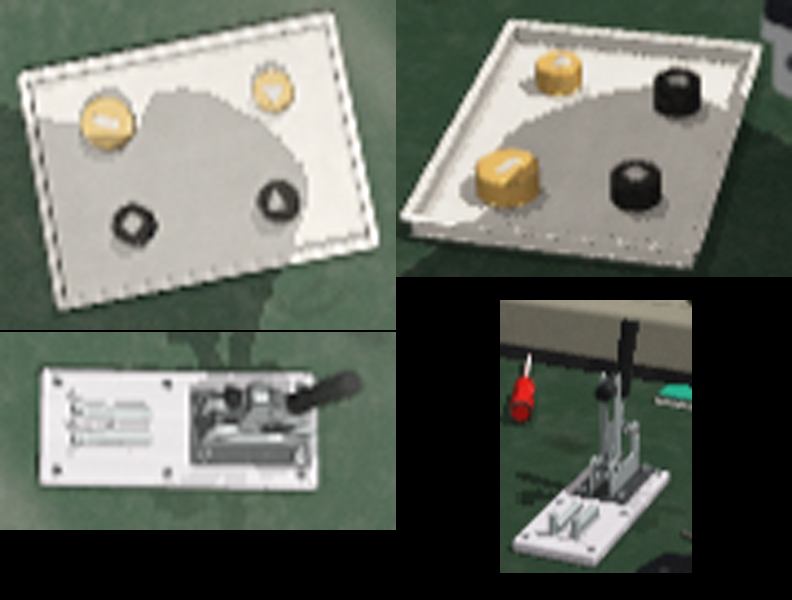

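The wide mount is the tan one at top pixel (189,198) and side pixel (228,257), near world (492,290). The fixture is nearly aligned with the world, with its +y along world +y. Next: the fixture pose.

```bash
python3 - <<'E'
from h import *
t=np.load('top.npz'); s=np.load('side.npz')
def hull(n,q,box,z,th):
    p=q['p'].astype(int); g=(np.ptp(p,2)<40)&(p.min(2)>th); u0,v0,u1,v1=box
    m=np.zeros(g.shape,np.uint8); m[v0:v1,u0:u1]=g[v0:v1,u0:u1]
    cs,_=cv2.findContours(m,0,2); c=max(cs,key=cv2.contourArea)
    h=cv2.convexHull(c)[:,0]; W=plane(n,h,z)[:,:2].astype(np.float32); r=cv2.minAreaRect(W); print(n,h.min(0),h.max(0),r); print(cv2.boxPoints(r).round(1))
hull('top',t,(272,172,348,212),12,150)
hull('side',s,(250,170,308,212),12,150)
# mount wide top face by colour, z=20
for n,q,b in(('top',t,(180,188,199,210)),('side',s,(217,248,240,272))):
    hsv=cv2.cvtColor(q['p'],cv2.COLOR_RGB2HSV); m=(hsv[...,1]>70)&(hsv[...,2]>110)&(hsv[...,0]<30)
    k=np.zeros_like(m); k[b[1]:b[3],b[0]:b[2]]=m[b[1]:b[3],b[0]:b[2]]
    vv,uu=np.nonzero(k); W=plane(n,np.c_[uu,vv],20); print(n,len(uu),W.min(0).round(1),W.max(0).round(1),cv2.minEnclosingCircle(W[:,:2].astype(np.float32)))
# handle (dark, high)
for n,q in(('top',t),('side',s)):
    P=cloud(n,q['d']); x,y,z=np.moveaxis(P,2,0)
    m=(x>440)&(x<560)&(y>-240)&(y<20)
    for a,b in((18,26),(30,38),(110,130),(130,150),(150,170),(170,190)):
        k=m&(z>a)&(z<b); 
        if k.any(): print(n,a,k.sum(),np.nanmedian(P[k],0).round(1),P[k].min(0).round(),P[k].max(0).round())
E
```

```text
top [279 178] [341 205] ((509.2215576171875, -96.99857330322266), (197.96888732910156, 85.61576080322266), 88.24552917480469)
[[ 463.4 -194.6]
 [ 549.  -197.2]
 [ 555.     0.6]
 [ 469.5    3.3]]
side [255 180] [303 209] ((506.4489440917969, -90.6513900756836), (206.0479278564453, 86.50138092041016), 88.40966033935547)
[[ 460.4 -192.4]
 [ 546.8 -194.8]
 [ 552.5   11.1]
 [ 466.1   13.5]]
top 94 [475.7 269.1  20. ] [511.3 307.4  20. ] ((493.8794860839844, 287.80841064453125), 19.631235122680664)
side 198 [464.  271.5  20. ] [510.7 329.3  20. ] ((488.2904052734375, 301.2638244628906), 30.874614715576172)
top 18 155 [500.4 -72.9  20.8] [ 479. -189.   18.] [532. -20.  26.]
top 30 23 [ 497.2 -115.5   35.6] [ 496. -165.   30.] [524. -22.  38.]
top 110 88 [ 506.3 -138.1  123.7] [ 498. -173.  111.] [ 516. -114.  130.]
top 130 30 [ 502.6 -167.2  137.9] [ 498. -178.  130.] [ 514. -129.  149.]
top 150 31 [ 504.7 -176.7  164.2] [ 497. -191.  151.] [ 514. -169.  170.]
top 170 20 [ 504.3 -183.4  172.9] [ 498. -189.  170.] [ 513. -176.  176.]
side 18 111 [501.5 -74.8  21.3] [ 480. -187.   18.] [535. -18.  26.]
side 30 43 [ 498.9 -128.1   33.9] [ 496. -189.   30.] [525. -19.  38.]
side 110 89 [ 505.  -133.8  121.8] [ 498. -174.  110.] [ 519. -112.  130.]
side 130 40 [ 505.  -170.9  140.7] [ 498. -184.  130.] [ 515. -130.  149.]
side 150 39 [ 504.2 -176.9  160. ] [ 497. -194.  150.] [ 514. -168.  169.]
side 170 5 [ 504.6 -178.3  172. ] [ 500. -183.  171.] [ 511. -174.  172.]
```

>>> jog_arm(
  plan=[0.3196,-0.2321,-0.08,0,0,-73.4,0.3196,-0.2321,-0.08,0,0,-73.4,0.3196,-0.2321,-0.08,0,0,-73.4,0.3196,-0.2321,-0.08,0,0,-73.4,0.3196,-0.2321,-0.08,0,0,-73.4,0.3196,-0.2321,-0.08,0,0,-73.4,0.3196,-0.2321,-0.08,0,0,-73.4,0.3196,-0.2321,-0.08,0,0,-73.4,0.3196,-0.2321,-0.08,0,0,-73.4,0.3196,-0.2321,-0.08,0,0,-73.4,0.3196,-0.2321,-0.08,0,0,-73.4,0.3196,-0.2321,-0.08,0,0,-73.4,0.3196,-0.2321,-0.08,0,0,-73.4,0.3196,-0.2321,-0.08,0,0,-73.4],
  claw=0.066,
  force=10,
)

```text
clock: 1.5
eef_pos: [492.2, 290.5, 87.9]
eef_rot: [3.141, -0.0, 1.542]
wrist_force: [0.7, -1.1, 0.3]
finger_gap: 65.8
finger_force: 0.0
```

```bash
python3 - <<'E'
from h import *
a,_=grab('side','s1'); b,_=grab('top','t1')
I=np.hstack([cv2.resize(a[190:290,170:300],None,fx=3,fy=3),cv2.resize(b[165:265,150:280],None,fx=3,fy=3)])
cv2.imwrite('pics/c1.png',I[...,::-1])
E
```

```text
(no output)
```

View pics/c1.png

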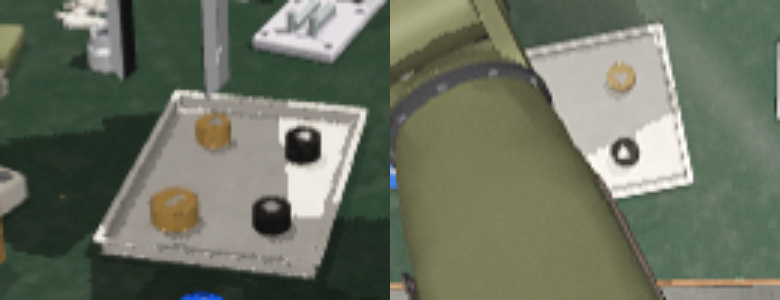

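The side view shows the fingers straddling the wide mount from above (midpoint near pixel (226,217), mount at (228,260)). Descend and grip.

>>> jog_arm(
  plan=[0,0,-0.03,0,0,0,0,0,-0.055,0,0,0,0,0,-0.07,0,0,0,0,0,-0.081,0,0,0,0,0,-0.081,0,0,0],
)

```text
clock: 2.1
eef_pos: [492.1, 289.8, 5.7]
eef_rot: [-3.14, 0.001, 1.541]
wrist_force: [-0.3, 0.4, -0.0]
finger_gap: 65.7
finger_force: 0.0
```

>>> jog_arm(
  plan=[0,0,0,0,0,0,0,0,0,0,0,0,0,0,0,0,0,0,0,0,0,0,0,0,0,0,0,0,0,0,0,0,0,0,0,0],
  claw=0.03,
  force=10,
)

```text
clock: 2.7
eef_pos: [492.6, 290.0, 6.8]
eef_rot: [3.141, -0.0, 1.541]
wrist_force: [1.2, 0.4, -0.1]
finger_gap: 30.1
finger_force: 0.0
```

```bash
python3 - <<'E'
from h import *
a,_=grab('side','s2')
cv2.imwrite('pics/c2.png',cv2.resize(a[190:290,170:300],None,fx=5,fy=5)[...,::-1])
E
```

```text
(no output)
```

View pics/c2.png

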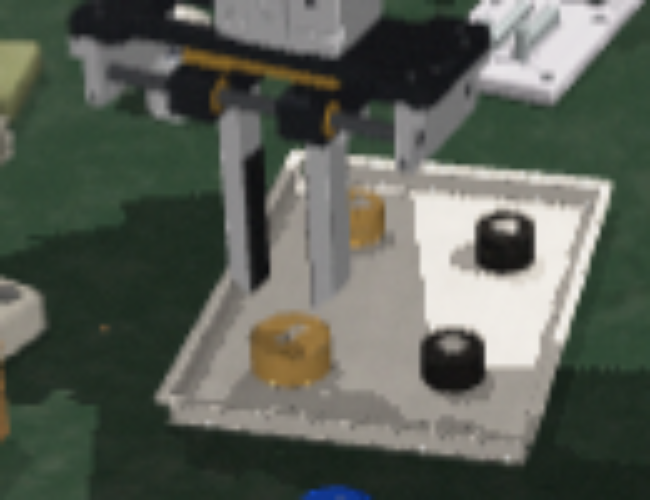

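The fingertips, at side pixels about (220,248) and (235,250), closed without reaching the mount, which still stands at (228,260). I'll measure the finger tips from depth.

```bash
python3 - <<'E'
from h import *
q=np.load('side.npz'); P=cloud('side',q['d'])
for u,v in((219,240),(219,244),(219,247),(235,240),(235,245),(235,249),(236,230),(228,262),(226,254),(228,256),(222,258),(210,262),(228,272)): print(u,v,P[v,u].round(1),q['p'][v,u])
print(manip.read_state())
E
```

```text
219 240 [510.  296.7  64.9] [92 91 92]
219 244 [509.5 298.9  55.4] [121 121 121]
219 247 [510.2 298.5  46.9] [134 134 134]
235 240 [467.3 300.1  76.7] [140 141 140]
235 245 [468.9 298.   61.8] [142 143 142]
235 249 [469.2 298.4  51.2] [142 142 142]
236 230 [466.1 295.5 100.5] [115 114 114]
228 262 [484.7 306.3  16.7] [133 103  52]
226 254 [502.3 280.9  18.7] [151 117  62]
228 256 [495.  285.2  17.6] [147 139 129]
222 258 [503.3 299.9  19. ] [116  90  48]
210 262 [ 5.360e+02  3.001e+02 -4.000e-01] [114 112 106]
228 272 [468.8 338.8  14.4] [117 113 107]
{'clock': 2.75, 'joints': array([4.68081909e-01, 5.26750876e-01, 1.60514876e+00, 2.02113578e-05,
       1.00963161e+00, 4.98152319e-01]), 'qd': array([-2.55809283e-04, -5.05120340e-05,  4.26897878e-04, -7.83774291e-04,
        1.65069855e-03,  6.40980385e-04]), 'effort': array([ 1.29423286e-03, -6.02883196e+01, -2.98287696e+01,  6.18437422e-02,
       -1.98351836e-02, -1.00836792e-04]), 'eef_pos': array([492.52640699, 290.01658947,   6.70985463]), 'eef_rot': array([ 3.14154689e+00, -4.43730563e-05,  1.54071516e+00]), 'wrist_force': array([-1.07231339,  0.27444829,  0.08308869]), 'moment': array([-0.08330745,  0.05436202, -0.02815185]), 'finger_force': 0.0, 'finger_gap': 29.77426522843691}
```

The real fingertips are at z ≈ 45 mm while the reported TCP is 6.7, so the tips are about 38 mm shorter than reported; xy agrees. I'll correct for that: open, then descend watching the force.

>>> jog_arm(
  plan=[0,0,0,0,0,0,0,0,0,0,0,0,0,0,0,0,0,0,0,0,0,0,0,0,0,0,0,0,0,0],
  claw=0.066,
)

```text
clock: 3.25
eef_pos: [492.5, 290.0, 6.6]
eef_rot: [-3.142, -0.0, 1.541]
wrist_force: [-0.5, -0.4, 0.7]
finger_gap: 64.5
finger_force: 0.0
```

>>> jog_arm(
  plan=[0,0,-0.01,0,0,0,0,0,-0.02,0,0,0,0,0,-0.028,0,0,0,0,0,-0.034,0,0,0,0,0,-0.034,0,0,0],
)

```text
clock: 3.75
eef_pos: [492.0, 289.7, -28.5]
eef_rot: [-3.14, 0.001, 1.541]
wrist_force: [-0.1, 0.5, 0.3]
finger_gap: 66.1
finger_force: 0.0
```

```bash
python3 - <<'E'
from h import *
a,d=grab('side','s3'); P=cloud('side',d)
cv2.imwrite('pics/c3.png',cv2.resize(a[200:290,170:300],None,fx=5,fy=5)[...,::-1])
for u in (212,214,216,236,238,240,242,244): print(u,[(v,P[v,u].round().tolist()) for v in range(246,266,3)])
E
```

```text
212 [(246, [528.0, 299.0, 46.0]), (249, [530.0, 296.0, 35.0]), (252, [530.0, 297.0, 27.0]), (255, [530.0, 299.0, 20.0]), (258, [541.0, 282.0, -2.0]), (261, [533.0, 296.0, 1.0]), (264, [526.0, 308.0, 1.0])]
214 [(246, [nan, nan, nan]), (249, [526.0, 294.0, 35.0]), (252, [526.0, 295.0, 27.0]), (255, [527.0, 294.0, 18.0]), (258, [528.0, 294.0, 9.0]), (261, [527.0, 296.0, 2.0]), (264, [523.0, 304.0, -0.0])]
216 [(246, [527.0, 283.0, 36.0]), (249, [524.0, 288.0, 32.0]), (252, [525.0, 288.0, 23.0]), (255, [525.0, 289.0, 15.0]), (258, [530.0, 282.0, 1.0]), (261, [523.0, 295.0, 3.0]), (264, [519.0, 302.0, -1.0])]
236 [(246, [508.0, 216.0, 1.0]), (249, [503.0, 226.0, -1.0]), (252, [496.0, 240.0, 1.0]), (255, [491.0, 252.0, 1.0]), (258, [486.0, 261.0, -1.0]), (261, [480.0, 275.0, 0.0]), (264, [474.0, 286.0, 1.0])]
238 [(246, [503.0, 213.0, 1.0]), (249, [498.0, 225.0, -0.0]), (252, [492.0, 238.0, 1.0]), (255, [486.0, 251.0, 2.0]), (258, [483.0, 258.0, -2.0]), (261, [476.0, 273.0, 1.0]), (264, [469.0, 287.0, 3.0])]
240 [(246, [456.0, 300.0, 63.0]), (249, [456.0, 299.0, 55.0]), (252, [456.0, 299.0, 47.0]), (255, [457.0, 298.0, 38.0]), (258, [457.0, 300.0, 31.0]), (261, [457.0, 300.0, 22.0]), (264, [456.0, 301.0, 15.0])]
242 [(246, [451.0, 300.0, 64.0]), (249, [450.0, 301.0, 57.0]), (252, [451.0, 300.0, 49.0]), (255, [450.0, 303.0, 42.0]), (258, [453.0, 298.0, 30.0]), (261, [452.0, 300.0, 24.0]), (264, [452.0, 301.0, 16.0])]
244 [(246, [448.0, 295.0, 62.0]), (249, [446.0, 298.0, 57.0]), (252, [448.0, 296.0, 47.0]), (255, [448.0, 297.0, 40.0]), (258, [448.0, 297.0, 31.0]), (261, [448.0, 298.0, 23.0]), (264, [457.0, 278.0, 0.0])]
```

View pics/c3.png

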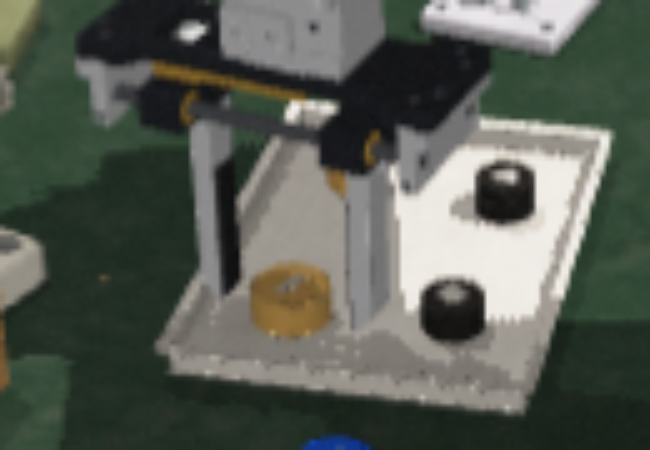

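The fingers now straddle the wide mount, tips about 9 mm up. Grip.

>>> jog_arm(
  plan=[0,0,-0.002,0,0,0,0,0,-0.002,0,0,0,0,0,-0.002,0,0,0,0,0,-0.002,0,0,0,0,0,-0.002,0,0,0,0,0,-0.002,0,0,0],
  claw=0.02,
  force=10,
)

```text
clock: 4.4
eef_pos: [492.6, 290.1, -29.1]
eef_rot: [3.141, -0.0, 1.541]
wrist_force: [-0.6, 0.4, 1.3]
finger_gap: 36.9
finger_force: 10.0
```

>>> jog_arm(
  plan=[0,0,0.01,0,0,0,0,0,0.025,0,0,0,0,0,0.045,0,0,0,0,0,0.06,0,0,0,0,0,0.06,0,0,0,0,0,0.06,0,0,0],
)

```text
clock: 5.0
eef_pos: [492.5, 290.0, 30.8]
eef_rot: [3.141, -0.0, 1.541]
wrist_force: [0.2, -0.2, -0.0]
finger_gap: 37.0
finger_force: 10.0
```

```bash
python3 - <<'E'
from h import *
a,d=grab('side','s4'); P=cloud('side',d)
cv2.imwrite('pics/c4.png',cv2.resize(a[180:290,170:300],None,fx=5,fy=5)[...,::-1])
hsv=cv2.cvtColor(a,cv2.COLOR_RGB2HSV); m=(hsv[...,1]>90)&(hsv[...,0]<30)&(hsv[...,2]>60); z=P[...,2]
m&=(P[...,0]>460)&(P[...,0]<525)&(P[...,1]>255)&(P[...,1]<330)&(z>40)&(z<90)
print(m.sum(),np.argwhere(m).mean(0),np.percentile(P[m],[2,50,98],axis=0).round(1)); print(manip.read_state()['eef_pos'])
E
```

```text
159 [238.18867925 226.25786164] [[476.5 276.1  62.4]
 [489.4 300.5  77.4]
 [505.7 308.3  81.4]]
[492.19903586 289.85307155  30.17745068]
```

View pics/c4.png

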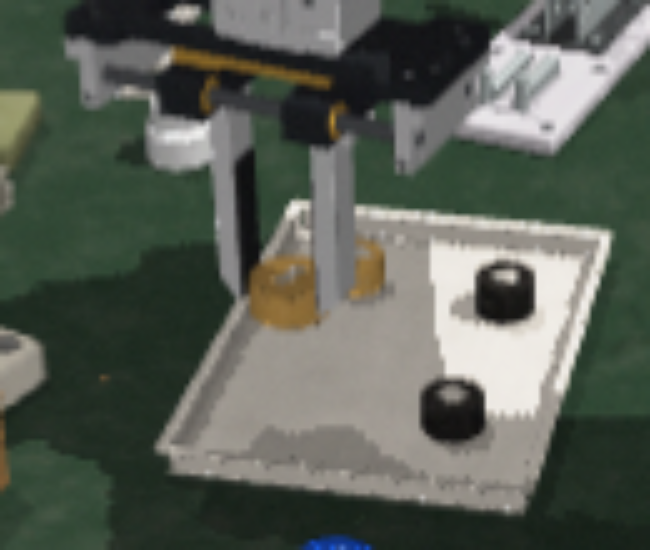

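The wide mount is held between the pads, bottom at z ≈ 62. Carry it to just short of the pins.

>>> jog_arm(
  plan=[0.001,-0.015,0.01,0,0,0,0.003,-0.045,0.02,0,0,0,0.005,-0.08,0.02,0,0,0,0.007,-0.12,0.02,0,0,0,0.009,-0.16,0.02,0,0,0,0.011,-0.2,0.02,0,0,0,0.013,-0.24,0.02,0,0,0,0.015,-0.28,0.02,0,0,0,0.017,-0.31,0.01,0,0,0,0.017,-0.33,0,0,0,0,0.0173,-0.337,-0.01,0,0,0,0.0173,-0.337,-0.02,0,0,0,0.0173,-0.337,-0.02,0,0,0,0.0173,-0.337,-0.02,0,0,0],
)

```text
clock: 6.45
eef_pos: [509.7, -46.1, 10.6]
eef_rot: [-3.141, -0.0, 1.542]
wrist_force: [-0.1, -0.5, -0.2]
finger_gap: 36.5
finger_force: 10.0
```

```bash
python3 - <<'E'
from h import *
a,d=grab('side','s5'); b,_=grab('top','t5')
I=np.hstack([cv2.resize(a[110:215,240:330],None,fx=5,fy=5,interpolation=2),cv2.resize(b[160:218,275:345],None,fx=5,fy=5,interpolation=2)[:525] if 0 else np.zeros((525,1,3),np.uint8)])
cv2.imwrite('pics/c5.png',I[...,::-1])
P=cloud('side',d)
hsv=cv2.cvtColor(a,cv2.COLOR_RGB2HSV); m=(hsv[...,1]>90)&(hsv[...,0]<30)&(hsv[...,2]>60); z=P[...,2]
m&=(P[...,0]>470)&(P[...,0]<550)&(P[...,1]>-80)&(P[...,1]<0)&(z>30)&(z<90)
print(m.sum(),np.argwhere(m).mean(0),np.percentile(P[m],[2,50,98],axis=0).round(1)); print(manip.read_state()['eef_pos'])
# pins / parallels
p0=np.load('side.npz')
E
```

```text
101 [185.5049505 273.2970297] [[493.4 -62.4  42.3]
 [508.1 -35.1  56.9]
 [524.5 -26.4  61.3]]
[510.07574911 -46.27766969  11.0777398 ]
```

View pics/c5.png

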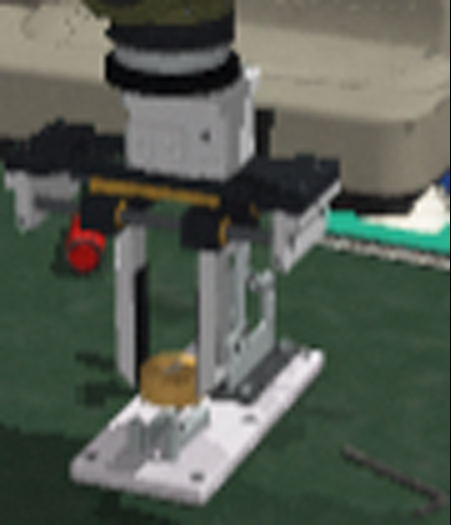

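The mount hangs above the parallels, just behind the pins. Quick check of the pins' and parallels' centre line from depth.

```bash
python3 - <<'E'
from h import *
q=np.load('side.npz'); P=cloud('side',q['d'])
m=(P[...,0]>470)&(P[...,0]<550)&(P[...,1]>-60)&(P[...,1]<-5)&(P[...,2]>16)&(P[...,2]<38)
for v in range(188,206):
    us=np.nonzero(m[v])[0]
    if len(us): print(v,[(int(u),*P[v,u].round().astype(int).tolist(),int(q['p'][v,u].mean())) for u in us])
# initial top image: parallels brightness profile along columns u=287..300
t=cv2.imread('pics/top0.png',0)
print(t[180:203,284:306])
E
```

```text
192 [(271, 522, -55, 24, 194)]
193 [(266, 526, -26, 33, 178), (267, 520, -20, 37, 145), (270, 524, -53, 21, 193), (271, 519, -48, 24, 136), (272, 518, -53, 22, 125), (273, 516, -55, 22, 109)]
194 [(266, 524, -22, 32, 103), (267, 521, -22, 33, 106), (269, 524, -43, 22, 186), (270, 521, -44, 22, 123), (271, 519, -46, 22, 109), (272, 516, -48, 22, 106), (273, 503, -24, 35, 89), (274, 502, -27, 34, 119), (276, 505, -50, 22, 143), (277, 502, -52, 22, 171), (278, 500, -55, 21, 173)]
195 [(266, 524, -22, 29, 110), (267, 522, -25, 28, 113), (268, 523, -34, 24, 99), (269, 521, -36, 23, 113), (270, 517, -36, 24, 95), (271, 517, -43, 20, 92), (272, 517, -49, 17, 88), (273, 501, -17, 35, 100), (274, 500, -24, 32, 110), (275, 498, -26, 32, 128), (276, 503, -46, 22, 98), (277, 501, -48, 21, 174), (278, 501, -57, 17, 157)]
196 [(266, 524, -21, 26, 109), (267, 521, -22, 26, 111), (268, 522, -31, 22, 89), (269, 518, -30, 23, 99), (270, 516, -33, 22, 93), (271, 517, -42, 17, 88), (273, 505, -27, 27, 107), (274, 499, -21, 31, 119), (275, 498, -25, 29, 134), (276, 499, -37, 23, 136), (277, 499, -45, 19,
[... 2009 characters left out ...]
2 183 185 177 193 194 193 193
  193 192 215 231]
 [233 216 203 208 226 224 223 224 224 224 224 225 222 223 224 214 223 223
  223 222 232 232]
 [233 215 215 235 235 234 235 234 234 234 234 235 234 234 234 223 234 234
  234 233 233 233]
 [233 223 222 233 232 233 232 232 233 233 234 233 234 233 233 234 233 235
  235 234 234 234]
 [233 232 231 232 230 232 231 231 232 231 231 231 230 231 231 230 232 233
  231 233 233 233]
 [235 233 232 232 232 231 231 231 232 231 231 231 231 232 230 231 231 230
  230 230 231 232]
 [228 235 233 233 233 233 233 232 233 233 233 233 232 232 233 233 233 232
  233 232 232 233]
 [226 237 236 236 235 235 236 236 235 234 234 234 235 234 233 234 234 234
  234 234 234 236]]
```

>>> jog_arm(
  plan=[0.0005,0,-0.008,0,0,0,0.0005,0,-0.014,0,0,0,0.0005,0,-0.018,0,0,0,0.0005,0,-0.0195,0,0,0,0.0005,0,-0.0195,0,0,0],
)

```text
clock: 7.05
eef_pos: [510.2, -46.9, -8.9]
eef_rot: [-3.141, -0.0, 1.541]
wrist_force: [-0.3, -0.4, 0.0]
finger_gap: 36.6
finger_force: 10.0
```

>>> jog_arm(
  plan=[0,0.001,-0.0003,0,0,0,0,0.002,-0.0005,0,0,0,0,0.003,-0.0005,0,0,0,0,0.003,-0.0005,0,0,0],
  force=6,
)

```text
clock: 7.45
eef_pos: [510.8, -44.1, -9.0]
eef_rot: [3.141, 0.0, 1.541]
wrist_force: [0.4, -2.0, 5.9]
finger_gap: 37.2
finger_force: 6.0
```

>>> jog_arm(
  plan=[0,0.001,0,0,0,0,0,0.002,0,0,0,0,0,0.002,0,0,0,0,0,0.002,0,0,0,0],
)

```text
clock: 7.85
eef_pos: [511.0, -42.5, -9.1]
eef_rot: [3.14, 0.001, 1.541]
wrist_force: [3.1, -6.3, 2.8]
finger_gap: 37.0
finger_force: 6.0
```

>>> jog_arm(
  plan=[0,0.001,0,0,0,0,0,0.0015,0,0,0,0,0,0.0015,0,0,0,0],
)

```text
clock: 8.15
eef_pos: [511.7, -41.1, -8.9]
eef_rot: [3.138, 0.001, 1.541]
wrist_force: [6.8, -5.9, 0.3]
finger_gap: 36.7
finger_force: 6.0
```

>>> jog_arm(
  plan=[0.001,0,0,0,0,0,0.001,0,0,0,0,0],
)

```text
clock: 8.35
eef_pos: [511.9, -41.0, -9.1]
eef_rot: [3.14, 0.001, 1.541]
wrist_force: [1.4, -5.9, 3.6]
finger_gap: 36.8
finger_force: 6.0
```

>>> jog_arm(
  plan=[0,0,0,0,0,0,0,0,0,0,0,0,0,0,0,0,0,0,0,0,0,0,0,0],
  claw=0.058,
)

```text
clock: 8.75
eef_pos: [511.1, -40.3, -9.5]
eef_rot: [-3.141, -0.0, 1.541]
wrist_force: [0.5, 0.3, 0.4]
finger_gap: 58.0
finger_force: 0.0
```

```bash
cat > mt.py <<'E'
from h import *
import sys
a,d=grab('side',sys.argv[1]); P=cloud('side',d)
hsv=cv2.cvtColor(a,cv2.COLOR_RGB2HSV); m=(hsv[...,1]>90)&(hsv[...,0]<30)&(hsv[...,2]>60); z=P[...,2]
m&=(P[...,0]>470)&(P[...,0]<550)&(P[...,1]>-90)&(P[...,1]<0)&(z>15)&(z<90)
Q=P[m&(z>22)]; print(m.sum(),np.argwhere(m).mean(0),np.percentile(Q,[2,50,98],axis=0).round(1))
T=P[m&(z>37)]; print('top face',np.percentile(T,[2,50,98],axis=0).round(1))
r=Q[(Q[:,2]<38)&(Q[:,2]>24)]; A=np.c_[2*r[:,:2],np.ones(len(r))]
from scipy.optimize import least_squares
f=least_squares(lambda c:np.hypot(*(r[:,:2]-c).T)-19,[510,-43],loss='soft_l1'); print('wall circle',f.x.round(1),len(r))
s=manip.read_state(); print(s['clock'],s['eef_pos'].round(1),s['finger_gap'],s['wrist_force'].round(1))
E
python3 mt.py s6
```

```text
107 [191.79439252 273.26168224] [[492.8 -58.1  24.1]
 [507.1 -33.9  38.3]
 [525.7 -23.4  42.1]]
top face [[494.3 -59.5  37.7]
 [509.2 -39.9  40.1]
 [527.  -25.6  42.2]]
wall circle [512.1 -45. ] 47
8.8 [511.2 -40.4  -9.5] 58.015018116038 [-0.8 -0.1 -0.5]
```

Released. To be sure both pins touch, I'll come up, go behind the mount with a narrow gap and nudge it toward the pins.

>>> jog_arm(
  plan=[0,0,0.004,0,0,0,0,0,0.014,0,0,0,0,0,0.024,0,0,0,0,0,0.024,0,0,0],
)

```text
clock: 9.2
eef_pos: [512.3, -40.7, 16.5]
eef_rot: [3.139, 0.0, 1.541]
wrist_force: [-0.3, -0.1, 0.2]
finger_gap: 58.3
finger_force: 0.0
```

>>> jog_arm(
  plan=[0,-0.01,0,0,0,0,0,-0.02,0,0,0,0,0,-0.0305,0,0,0,0,0,-0.0305,0,0,0,0,0,-0.0305,-0.008,0,0,0,0,-0.0305,-0.018,0,0,0,0,-0.0305,-0.02,0,0,0,0,-0.0305,-0.02,0,0,0],
  claw=0.02,
)

```text
clock: 10.0
eef_pos: [510.9, -70.7, -6.1]
eef_rot: [-3.14, -0.0, 1.541]
wrist_force: [-0.5, -0.0, 0.6]
finger_gap: 19.8
finger_force: 0.0
```

>>> jog_arm(
  plan=[0,0.001,0,0,0,0,0,0.002,0,0,0,0,0,0.003,0,0,0,0,0,0.003,0,0,0,0],
)

```text
clock: 10.4
eef_pos: [511.5, -68.2, -5.1]
eef_rot: [3.141, 0.001, 1.541]
wrist_force: [0.8, -2.6, -0.4]
finger_gap: 19.8
finger_force: 1.1
```

>>> jog_arm(
  plan=[0,0.0005,0,0,0,0,0,0.001,0,0,0,0,0,0.001,0,0,0,0],
)

```text
clock: 10.7
eef_pos: [511.6, -67.7, -5.1]
eef_rot: [3.141, 0.001, 1.541]
wrist_force: [-0.2, -7.3, 1.2]
finger_gap: 20.0
finger_force: 3.0
```

>>> jog_arm(
  plan=[0,0.0005,0,0,0,0,0,0.001,0,0,0,0,0,0.001,0,0,0,0],
)

```text
clock: 11.0
eef_pos: [511.7, -67.3, -4.9]
eef_rot: [3.14, 0.002, 1.541]
wrist_force: [-0.6, -12.2, 1.8]
finger_gap: 19.8
finger_force: 5.1
```

Solid contact with both pins (12 N in y, about 0 N in x). So the fixture origin is about (511.5, -43). Back off and rise behind the mount, then over to the handle.

>>> jog_arm(
  plan=[0,-0.003,0,0,0,0,0,-0.003,0.01,0,0,0,0,-0.003,0.04,0,0,0,0,-0.003,0.08,0,0,0,0,-0.003,0.12,0,0,0,0,-0.003,0.16,0,0,0,0,-0.003,0.16,0,0,0],
)

```text
clock: 11.7
eef_pos: [513.4, -69.0, 160.5]
eef_rot: [3.133, 0.001, 1.541]
wrist_force: [-0.6, -0.2, -0.7]
finger_gap: 19.7
finger_force: 0.0
```

>>> jog_arm(
  plan=[-0.002,-0.03,0,0,0,0,-0.003,-0.06,0,0,0,0,-0.0035,-0.082,0,0,0,0,-0.0035,-0.082,0,0,0,0],
  claw=0.0,
)

```text
clock: 12.1
eef_pos: [507.3, -152.6, 154.3]
eef_rot: [-3.141, -0.0, 1.538]
wrist_force: [0.6, -0.2, 0.5]
finger_gap: 0.5
finger_force: 0.0
```

```bash
python3 mt.py s7; python3 - <<'E'
from h import *
a=cv2.imread('pics/s7.png'); cv2.imwrite('pics/c7.png',cv2.resize(a[80:215,230:340],None,fx=4.4,fy=4.4,interpolation=2))
q=np.load('side.npz'); P=cloud('side',q['d'])
for lo in(135,150,160,180,190,200):
    m=(abs(P[...,0]-507)<40)&(P[...,1]>-215)&(P[...,1]<-110)&(P[...,2]>lo)&(P[...,2]<lo+10)
    if m.any(): print(lo,np.percentile(P[m],[5,50,95],axis=0).round().tolist())
E
```

```text
106 [191.71698113 273.21698113] [[492.7 -60.2  23.9]
 [507.1 -35.4  38.1]
 [526.8 -23.2  41.7]]
top face [[492.8 -61.   37.1]
 [507.8 -40.5  39.6]
 [527.1 -24.2  41.7]]
wall circle [510.6 -45.2] 45
12.15 [ 507.4 -151.3  154.3] 0.45922286633011844 [ 0.2  0.1 -0.1]
135 [[500.0, -177.0, 135.0], [503.0, -170.0, 140.0], [512.0, -164.0, 145.0]]
150 [[500.0, -180.0, 151.0], [504.0, -175.0, 155.0], [512.0, -169.0, 159.0]]
160 [[498.0, -188.0, 161.0], [503.0, -179.0, 166.0], [513.0, -172.0, 170.0]]
190 [[496.0, -155.0, 190.0], [507.0, -144.0, 196.0], [515.0, -141.0, 199.0]]
200 [[493.0, -155.0, 200.0], [507.0, -144.0, 206.0], [519.0, -138.0, 210.0]]
```

View pics/c7.png

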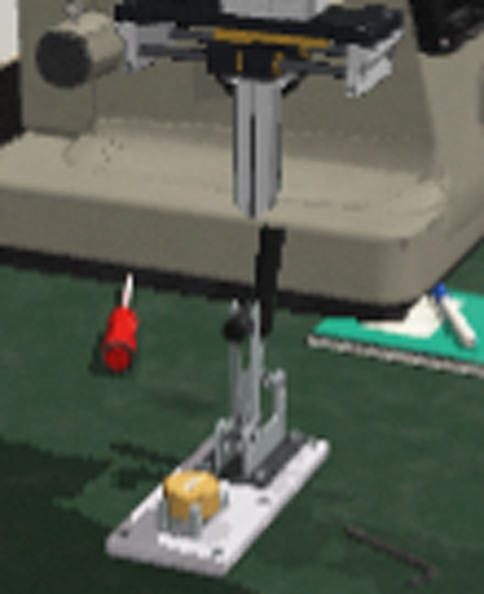

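The mount sits against both pins on the parallels (pixel (273,192)). The fingers are above and in front of the black handle. Descend and push along the arc, first half.

>>> jog_arm(
  plan=[-0.001,0,-0.02,0,0,0,-0.001,0,-0.04,0,0,0,-0.001,0,-0.047,0,0,0,-0.001,0,-0.047,0,0,0],
)

```text
clock: 12.55
eef_pos: [506.4, -150.0, 107.0]
eef_rot: [-3.14, -0.001, 1.541]
wrist_force: [0.8, 0.3, 0.9]
finger_gap: 0.8
finger_force: 0.0
```

>>> jog_arm(
  plan=[0,-0.005,0,0,0,0,0,-0.01,0,0,0,0,0,-0.016,-0.001,0,0,0,0,-0.022,-0.002,0,0,0,0,-0.028,-0.0035,0,0,0,0,-0.033,-0.0045,0,0,0,-0.001,-0.038,-0.006,0,0,0,-0.001,-0.043,-0.009,0,0,0,-0.001,-0.048,-0.0125,0,0,0,-0.001,-0.053,-0.016,0,0,0,-0.001,-0.058,-0.02,0,0,0],
)

```text
clock: 13.65
eef_pos: [505.6, -209.4, 87.1]
eef_rot: [-3.141, -0.0, 1.541]
wrist_force: [-0.3, 1.7, -0.7]
finger_gap: 0.7
finger_force: 0.4
```

Light contact force (1.7 N); continue down the arc.

>>> jog_arm(
  plan=[0,-0.003,-0.005,0,0,0,0,-0.006,-0.01,0,0,0,0,-0.008,-0.015,0,0,0,0,-0.0095,-0.02,0,0,0,0,-0.0105,-0.025,0,0,0,0,-0.011,-0.03,0,0,0,0,-0.011,-0.035,0,0,0,0,-0.0105,-0.04,0,0,0,0,-0.01,-0.045,0,0,0,0,-0.01,-0.045,0,0,0],
)

```text
clock: 14.65
eef_pos: [505.4, -218.7, 41.8]
eef_rot: [-3.14, -0.001, 1.541]
wrist_force: [0.1, -0.1, -0.3]
finger_gap: 0.6
finger_force: 0.0
```

```bash
python3 mt.py s8; python3 - <<'E'
from h import *
a=cv2.imread('pics/s8.png'); cv2.imwrite('pics/c8.png',cv2.resize(a[100:215,230:340],None,fx=4.4,fy=4.4,interpolation=2))
E
```

```text
99 [192.3030303 273.1010101] [[492.6 -55.1  23.9]
 [506.5 -33.5  36.7]
 [526.  -22.6  41.9]]
top face [[494.4 -60.1  37.5]
 [507.8 -35.8  39.3]
 [526.  -24.1  42. ]]
wall circle [512.6 -44.2] 51
14.7 [ 505.6 -218.8   42.3] 0.5296679945057601 [0.8 0.6 1.2]
```

View pics/c8.png

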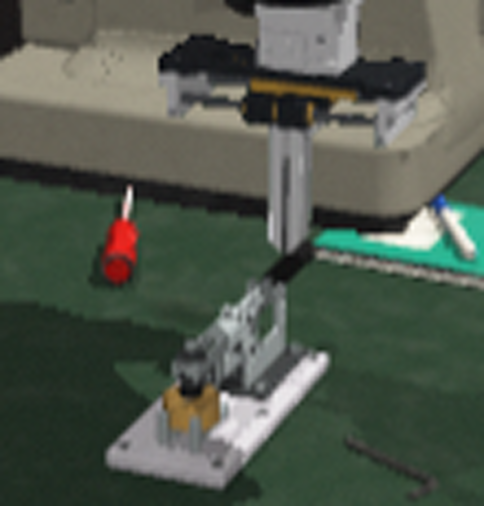

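The arm is nearly level with its foot on the mount (pixel (273,188)), and the handle is almost down. Press straight down, watching the force.

>>> jog_arm(
  plan=[0,0,-0.002,0,0,0,0,0,-0.004,0,0,0,0,0,-0.006,0,0,0,0,0,-0.006,0,0,0],
)

```text
clock: 15.1
eef_pos: [505.7, -219.0, 36.4]
eef_rot: [-3.141, -0.0, 1.541]
wrist_force: [-0.0, -0.3, -0.2]
finger_gap: 0.5
finger_force: 0.0
```

>>> jog_arm(
  plan=[0,0,-0.001,0,0,0,0,0,-0.002,0,0,0,0,0,-0.002,0,0,0],
)

```text
clock: 15.4
eef_pos: [505.9, -219.1, 34.7]
eef_rot: [3.141, 0.0, 1.541]
wrist_force: [0.1, -0.3, 2.1]
finger_gap: 0.7
finger_force: 0.7
```

>>> jog_arm(
  plan=[0,0,-0.001,0,0,0,0,0,-0.002,0,0,0,0,0,-0.002,0,0,0],
)

```text
clock: 15.7
eef_pos: [506.1, -219.3, 33.6]
eef_rot: [3.141, 0.001, 1.541]
wrist_force: [-4.8, 1.4, 11.7]
finger_gap: 0.8
finger_force: 5.6
```

>>> jog_arm(
  plan=[0,0,-0.001,0,0,0,0,0,-0.002,0,0,0,0,0,-0.002,0,0,0],
)

```text
clock: 16.0
eef_pos: [506.3, -219.5, 32.7]
eef_rot: [3.14, 0.001, 1.541]
wrist_force: [-8.4, 2.4, 22.7]
finger_gap: 0.3
finger_force: 11.3
```

Stiff stop at 23 N. Lift off and check.

>>> jog_arm(
  plan=[0,0,0.005,0,0,0,0,0,0.03,0,0,0,0,0,0.07,0,0,0,0,0,0.11,0,0,0,0,0,0.15,0,0,0,0,0,0.15,0,0,0],
)

```text
clock: 16.6
eef_pos: [507.6, -219.9, 186.0]
eef_rot: [3.134, 0.004, 1.541]
wrist_force: [0.3, -0.7, 0.3]
finger_gap: 0.7
finger_force: 0.0
```

```bash
python3 mt.py s9; python3 - <<'E'
from h import *
a=cv2.imread('pics/s9.png'); cv2.imwrite('pics/c9.png',cv2.resize(a[130:215,235:335],None,fx=5,fy=5,interpolation=2))
q=np.load('side.npz'); P=cloud('side',q['d']); p=q['p']
m=(p.max(2)<60)&(abs(P[...,0]-506)<12)&(P[...,1]>-270)&(P[...,1]<-175)&(P[...,2]>45)&(P[...,2]<110)
Q=P[m]; print(len(Q))
for y in range(-265,-175,15):
    k=(Q[:,1]>=y)&(Q[:,1]<y+15); 
    if k.any(): print(y,np.median(Q[k],0).round(1),Q[k,2].max().round(1))
E
```

```text
101 [192.2970297  273.16831683] [[491.8 -58.4  23.3]
 [506.6 -32.3  36.4]
 [527.2 -23.9  42.1]]
top face [[494.2 -58.4  37.2]
 [507.1 -36.7  39.8]
 [527.3 -25.2  43.1]]
wall circle [511.5 -45.2] 51
16.65 [ 506.7 -219.4  182.8] 0.9142885613844648 [ 0.1 -0.2 -1. ]
59
-265 [ 503.1 -254.7   66.5] 68.1
-250 [ 500.2 -242.6   67.1] 71.5
-235 [ 500.6 -227.4   67. ] 70.7
-220 [ 501.7 -214.5   67.2] 69.4
-205 [ 500.4 -197.3   68.1] 70.5
-190 [ 503.1 -188.6   68.4] 69.6
```

View pics/c9.png

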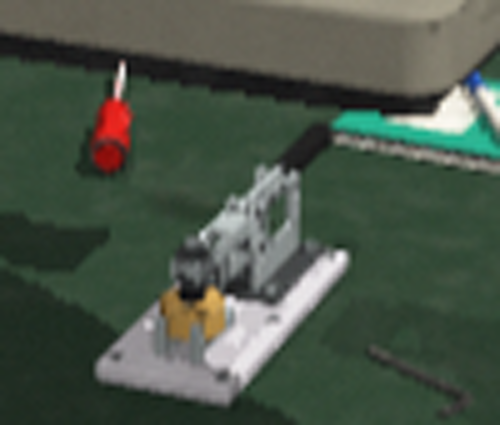

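The handle lies level at about 64–67 mm, the foot is on the mount, and the mount is against both pins on the parallels. The arm is clear.

```bash
python3 -c "
from cell import manip
print(manip.sign_off())"
```

```text
the job is handed in; nothing more can be done
None
```

The widest mount is seated on both parallels against both pins. The clamp handle is down on its stop with the foot on the mount, the arm is clear, and I handed the job in at about 16.7 s. The sign-off gave no verdict, and I judged the lock from the stiff stop and the level handle, since I couldn't read the joint or the foot force.

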